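# Hang the S-hook on the weighing stand's sprung plate

## Robot

A 7-joint arm with a two-finger parallel gripper is mounted at the origin on the work surface; the furniture and walls round the work are solid. World frame = base frame: x ahead of the robot, y to its left, z up, the work surface at z = 0. Lengths are in m, angles in rad, forces in N, time in s.
With the tool pointing down it reaches from about 0.425 to 0.875 m from the base axis. Payload 4.7 kg.
Tool frame: the origin (TCP) lies midway between the tips of the shut fingers; the grasp point (between the pads) lies 19 mm behind it; z points along the fingers, y is the line along which they close (so a half turn about z gives the same grasp; the last joint's range is limited). The gripper opens to 87 mm and grips with 3 to 60 N. Pads are 19 mm wide; open, the fingers measure 117 mm over their backs; the gripper's body (75 mm by 190 mm) begins 51 mm behind the grasp point.
Start: joints at [1.326, 0.321, -0.07, 1.45, 0.023, 1.371, -0.057], TCP at [0.166, -0.628, 0.185] pointing down, gripper open.
Joint ranges: [-2.86, 2.86], [-0.3, 2.09], [-1.38, 1.24], [0.06, 2.45], [-1.56, 4.7], [0.09, 2.05], [-2.69, 2.69]. Speed limits (rad/s): [2.57, 2.57, 3.14, 3.14, 3.14, 3.14, 3.14].

## Interface

Orientations are given as a rotation vector (axis times angle).
In Python, from bench import ctrl, get_image, calibration gives the robot as it stands.
- The arm moves only by the tool apply_moves, never from a script. Its arguments are lists of equal length, an entry for each row: "dp": the shift along the tool's x, y, z in m, a list of three; "twist": the turn, a rotation vector about the tool's x, y, z in rad, a list of three; "fingers": the closure, from 0 (fully open) to 1 (shut). In form: {"dp": [[dx, dy, dz], ...], "twist": [[ax, ay, az], ...], "fingers": [fingers, ...]}. A call has 1 to 10 rows; each row shifts and turns the commanded pose from where the row before left it, along the tool's axes as they then stand; what a row does not reach is not made up. A row lasts 1/10 s, in which the tool goes at most 50 mm and 8.59 degrees, less where a joint would pass 70% of its speed; a pose out of reach is approached as far as the arm can. A call is refused whole if a number of a shift passes 0.05 or a number of a turn 0.15, either way. A call with a gripper value outside its range is refused whole. The fingers move at their own pace and stop on an object; "newtons" is the grip in N (left out, the last holds). Time passes only in rows, so rows that do not move let the fingers close. It gives the time, the measured TCP pose, the force, the opening and the grip force at its end, in the units of the state.
- ctrl.get_state(): the state, without advancing time (a new reading comes with each control period).
- get_image(name): name is "side" or "top" or "wrist"; returns the picture (480x640x3 uint8, red, green, blue); there is no depth.
- calibration(name): a dict with "fx", "fy", "cx", "cy" (pixels), "eye" and "attitude" of the camera in the world; the wrist camera has in their place "hand_eye" (4x4, takes a point from camera to tool coordinates, whose origin is the TCP and whose axes are the flange's). Camera axes: x right, y up, looking along -z (the intrinsics and any distortion apply to the point x, -y, -z); pixel columns grow to the right and rows downward; lengths in m; the calibration is good to about 2 mm. A picture is of the moment at which its call begins: read the wrist's pose just before it. calibration takes no time and is no camera call.
- ctrl.close_job(): hands the job in; it is judged then, once.
The state is a dict: "time": time; "joint_positions": joint angles; "qd": joint speeds; "joint_torque": joint torques, N m; "position": TCP position; "tool_rot": TCP orientation; "ft_force": force on the tool from outside, world axes, zero at the start; "torque": the same for the moment, N m; "grip_width": opening from 0.0 (shut) to 1.0 (fully open); "grip_force": force on a finger pad.
Only numpy, scipy, OpenCV 4.12 (cv2) and the standard library are available. Lean on these libraries where they do the work, as an engineer would, in place of code of your own. Each camera call takes 0.05 s, during which the arm holds its last target. There are 200 camera calls.

## Task

Take the steel S-hook off its rail by the black grip and hang it on the weighing stand: feel its open tip down through the small hole in the yellow sprung plate until the hook's saddle rests on the plate. With the hook seated, press it down with about 10 N for a second to prove the seat, never loading the stand with more than 20 N at any time; then let go and leave the hook hanging there upright and still. Leave the brass weight, the tin and the small cup where they stand.

Things in the scene. Friction and masses are not known exactly. Their poses are not given: they have to be found in the camera images.
- hook: Loose 100 g S-hook of 6 mm steel bar, all in its own x-z plane, z up; hangs over the rail's bar at the start. Origin: centre of its black grip, 26 x 12 x 34 mm (x, y, z: 19 mm below to 15 mm above the origin), to pinch across the 12 mm (own y) from above. A neck 16 x 10 mm joins the grip to the saddle below. Lowest point (lower bend) 152 mm below the origin.
- hook_tip (a point): Lowest point of the rounded open end of the hook's tip leg (6 mm thick), at x = +13 mm, z = -75 mm from the grip's centre; axes as the hook's.
- hook_seat (a point): Middle of the underside of the saddle, a straight level bar along own x, 46 mm below the grip's centre and 29 mm above the tip. At its ends two legs go down, axes at own x = +13 mm (tip leg) and -13 mm (shank), 20 mm clear between them. The shank is straight to 106 mm below the grip's centre, then slants back to a bend under the saddle: so the hook goes on and off a bar or plate sideways, with the tip just above it. Axes as the hook's.
- stand: Weighing stand, fixed to the bench: grey foot 100 x 110 x 18 mm, round column, steel crossbar along own y (140 mm up, at own x = +30 mm) on which an aluminium clamp carries a level yellow plate that sticks out to the front (own -x). Origin: centre of the foot's underside; z up. Nothing rises above 165 mm. The hook goes on with its axes parallel to the stand's, shank in front of the plate.
- plate_mid (a point): Fixed point of the stand (its axes): where the hole's centre, at the plate's top, lies at the clamp's middle setting. The tight clamp holds plate and hole up to 13 mm to either side along y and 5 mm up or down: not measured, feel or see it; x is true. Plate 4 mm thick, 76 mm wide (y); round hole 10 mm across, centre 18 mm from the front edge. Sprung: sinks level, 1 mm per 3 N, 8 mm at most.
- rail: Parking rail fixed to the bench: a level steel bar of 12 mm diameter along own y, 100 mm long, its centre 140 mm above the bench, on two end posts. Origin on the bench under the bar's middle; z up.
- weight: Loose brass weight with a neck, 32 mm across, 46 mm high, standing near the work; origin at the centre of its underside. Not to be moved.
- tin: Loose round aluminium tin, 61 mm across, 34 mm high, near the work; origin at the centre of its underside. Not to be moved.
- cup: Loose small grey metal cup, 53 mm across, 36 mm high, near the work; origin at the centre of its underside. Not to be moved.

How it is judged:
On the way, in this order (a step that is already met when the one before it is completed fails the run):
1. the hook's tip has gone down through the plate's hole (17 mm below plate_mid) (x of hook_tip in the frame of plate_mid between -0.013 and 0.013 m and y of hook_tip in the frame of plate_mid between -0.021 and 0.021 m and z of hook_tip in the frame of plate_mid below -0.017 m and z of hook_seat in the frame of plate_mid above -0.012 m), for 0.05 s.
2. the seated hook is pressed down for half a second: its saddle (the straight bar over hook_seat) bears on the plate with over 5 N, the whole hook with under 15 N (x of hook_tip in the frame of plate_mid between -0.013 and 0.013 m and y of hook_tip in the frame of plate_mid between -0.021 and 0.021 m and z of hook_seat in the frame of plate_mid below 0.008 m and contact force between hook_c2 and stand above 5 N and contact force between hook and stand below 15 N), for 0.5 s.
At the end, for the whole second after the job is handed in: The hook hangs released and still (under 0.03 m/s) on the plate, within 0.3 rad of upright: tip through the hole, 18 mm or more below plate_mid (within 13 mm in x, 21 mm in y of it), saddle resting on the plate (8 mm above to 11 mm below plate_mid) (x of hook_tip in the frame of plate_mid between -0.013 and 0.013 m and y of hook_tip in the frame of plate_mid between -0.021 and 0.021 m and z of hook_seat in the frame of plate_mid between -0.011 and 0.008 m and z of hook_tip in the frame of plate_mid below -0.018 m and angle between hook's own z axis and vertical below 0.3 rad and linear speed of hook below 0.03 m/s and contact force between hook and stand between 0.3 and 3 N and contact force between hook and the fingers below 0.05 N); the robot touches nothing.
It fails at once if the hook loads the stand or its plate with more than 20 N (contact force between hook and stand above 20 N).
It fails at once if the robot itself presses on the stand with more than 20 N (contact force between any of the fingers, the arm and stand above 20 N).
It fails at once if the brass weight, the tin or the cup is moved more than 15 mm (distance of any of weight, tin, cup from where it was at the start of the episode above 0.015 m).
It also fails if it takes over 72 s, if anything falls off the work surface, if the arm or the gripper's body presses on something with over 40 N, if the wrist force passes 120 N, or if a joint passes its speed limit or range.

## Working session

There is one attempt and no reset: what is moved stays moved. The work goes in short steps, Python scripts to look and compute and a tool call to move; the robot and the scene stay as the last step left them, time stands still between calls to the robot, and variables do not carry over. Pictures are saved under pics/ and viewed, at most 10 in all, crops included, and the job is handed in when it is done.

Besides the shell and the picture viewer there is one more tool, called in YAML: its name, and indented under it one key for each argument. apply_moves: Moves the arm, as the interface text tells. Its arguments: {"type":"object","properties":{"dp":{"type":"array"},"twist":{"type":"array"},"fingers":{"type":"array"},"newtons":{"type":"number"}},"required":["dp","twist","fingers"]}

```bash
mkdir -p pics; ls
python3 - <<'E'
from bench import ctrl,get_image,calibration
import cv2
s=ctrl.get_state();print(s)
for n in("side","top","wrist"):
    print(n,calibration(n)); cv2.imwrite(f"pics/{n}0.png",get_image(n)[:,:,::-1])
E
```

```text
pics
{'time': 0.0, 'joint_positions': array([ 1.3261329 ,  0.32180792, -0.07008688,  1.45167345,  0.02261961,
        1.37080706, -0.05688185]), 'qd': array([-3.68270032e-05, -7.20668261e-04, -6.78127814e-04,  2.94936007e-03,
        1.54676559e-04,  1.27625993e-03, -1.53560898e-03]), 'joint_torque': array([ 6.79723507e-04, -4.91276479e+01, -4.03655414e-01, -3.12531602e+01,
       -6.39025401e-02,  4.37509152e-02,  1.93398964e-04]), 'position': array([ 0.16610593, -0.62776684,  0.18357218]), 'tool_rot': array([-3.11346530e+00, -4.05174835e-01,  5.69157085e-04]), 'ft_force': array([ 0.4379526 , -0.14402366,  0.76027155]), 'torque': array([ 6.61735663e-05, -1.62709147e-02, -3.96150971e-02]), 'grip_force': 0.0, 'grip_width': 0.9973071912308616}
side {'fx': 494.1203138261643, 'fy': 494.1203138261643, 'cx': 322.50637697975714, 'cy': 227.69513015293003, 'eye': array([0.28559671, 0.3755108 , 0.72046499]), 'attitude': array([ 0.23654182, -1.06085154, -2.49385149])}
top {'fx': 521.2379868687863, 'fy': 521.2379868687863, 'cx': 320.37695818726087, 'cy': 241.94173764987585, 'eye': array([ 0.50997296, -0.20199515,  1.20656975]), 'attitude': array([ 0.04917392, -0.06212694, -1.56180781])}
wrist {'fx': 370.33063251123724, 'fy': 370.33063251123724, 'cx': 320.40185898247705, 'cy': 240.71977576218944, 'hand_eye': array([[ 1.05805390e-03,  9.62927331e-01,  2.69758846e-01,
         7.49778198e-02],
       [ 9.99999440e-01, -1.02829983e-03, -2.51614694e-04,
        -2.77943133e-04],
       [ 3.51063102e-05,  2.69758961e-01, -9.62927880e-01,
        -2.00618486e-01],
       [ 0.00000000e+00,  0.00000000e+00,  0.00000000e+00,
         1.00000000e+00]])}
```

View pics/top0.png

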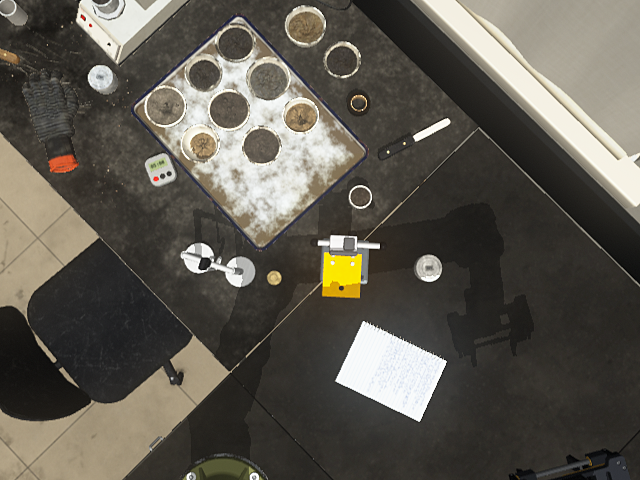

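View pics/side0.png

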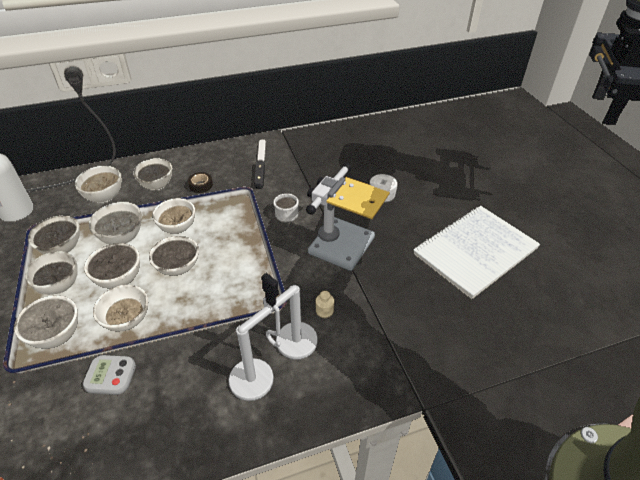

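The top picture shows the rail bar from (182,253) to (243,271) with the black grip at about (205,264), and the yellow plate with its hole near (341,288). The weight is at (274,278), the tin at (428,268) and the cup at (360,197). The side view shows the same objects, with the grip at (270,290) and the hole at (372,201).

```bash
cat > h.py <<'E'
import numpy as np,cv2
from scipy.spatial.transform import Rotation as R
from bench import ctrl,get_image,calibration
def cam(n,s=None):
    c=calibration(n)
    if n=="wrist":
        T=np.eye(4);T[:3,:3]=R.from_rotvec(s["tool_rot"]).as_matrix();T[:3,3]=s["position"]
        T=T@c["hand_eye"];return c,T[:3,3],T[:3,:3]
    return c,c["eye"],R.from_rotvec(c["attitude"]).as_matrix()
def ray(n,u,v,s=None):
    c,e,A=cam(n,s);d=A@np.array([(u-c["cx"])/c["fx"],-(v-c["cy"])/c["fy"],-1]);return e,d/np.linalg.norm(d)
def onz(n,u,v,z,s=None):
    e,d=ray(n,u,v,s);return e+d*(z-e[2])/d[2]
def proj(n,p,s=None):
    c,e,A=cam(n,s);q=A.T@(np.asarray(p)-e);return np.array([c["cx"]-c["fx"]*q[0]/q[2],c["cy"]+c["fy"]*q[1]/q[2]])
def two(r1,r2):
    M=[];b=[]
    for e,d in(r1,r2):
        P=np.eye(3)-np.outer(d,d);M.append(P);b.append(P@e)
    M=np.vstack(M);b=np.hstack(b);x=np.linalg.lstsq(M,b,rcond=None)[0];return x,np.linalg.norm(M@x-b)
E
python3 - <<'E'
from h import *
t=cv2.imread("pics/top0.png");s=cv2.imread("pics/side0.png")
a=cv2.resize(t[225:305,170:270],None,fx=4,fy=4,interpolation=cv2.INTER_CUBIC)
b=cv2.resize(t[225:305,300:400],None,fx=4,fy=4,interpolation=cv2.INTER_CUBIC)
c=cv2.resize(s[265:345,225:325],None,fx=3.5,fy=3.5,interpolation=cv2.INTER_CUBIC)
d=cv2.resize(s[160:240,300:400],None,fx=3.5,fy=3.5,interpolation=cv2.INTER_CUBIC)
top=np.hstack([a,b]);bot=np.hstack([c,d]);
bot=cv2.copyMakeBorder(bot,0,0,0,100,cv2.BORDER_CONSTANT)[:280]
cv2.imwrite("pics/crop.png",np.vstack([top[:320],bot]))
for n,u,v,z in[("top",182,253,.14),("top",243,271,.14),("top",205,264,.19),("top",341,288,.15),("top",274,278,.04),("top",428,268,.034),("top",360,197,.036)]: print(onz(n,u,v,z).round(4))
x,e=two(ray("top",205,264),ray("side",270,290));print("grip",x,e)
x,e=two(ray("top",341,288),ray("side",372,201.5));print("hole",x,e)
E
```

```text
[0.5607 0.0721 0.14  ]
[ 0.525  -0.0531  0.14  ]
[0.5373 0.014  0.19  ]
[ 0.4922 -0.2528  0.15  ]
[ 0.5114 -0.1085  0.04  ]
[ 0.5366 -0.4541  0.034 ]
[ 0.6961 -0.3003  0.036 ]
grip [0.53796325 0.01623574 0.18075567] 0.0006685159883670981
hole [ 0.49214967 -0.2527398   0.15224291] 8.054626028347797e-05
```

View pics/crop.png

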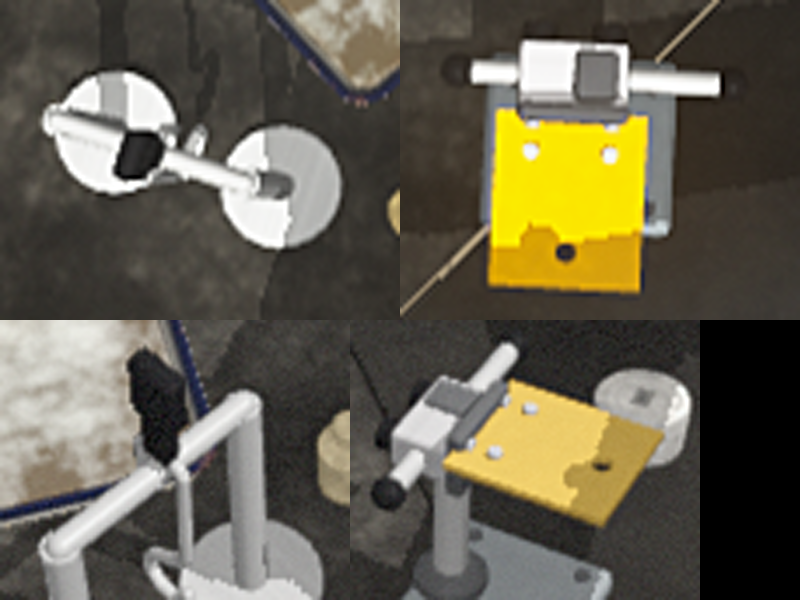

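The crop confirms the layout. The long shank hangs on the robot side of the bar, and the hole is at crop (565,252), which is top pixel (441/4-based) ≈ (341,288). I'll move the wrist camera over the rail.

apply_moves:
  dp:
    - [0.029,-0.029,-0.012]
    - [0.029,-0.029,-0.012]
    - [0.029,-0.029,-0.012]
    - [0.029,-0.029,-0.012]
    - [0.029,-0.029,-0.012]
    - [0.029,-0.029,-0.012]
    - [0.029,-0.029,-0.012]
    - [0.029,-0.029,-0.003]
    - [0.029,-0.029,0]
    - [0.029,-0.029,0]
  twist:
    - [0,0,0]
    - [0,0,0]
    - [0,0,0]
    - [0,0,0]
    - [0,0,0]
    - [0,0,0]
    - [0,0,0]
    - [0,0,0]
    - [0,0,0]
    - [0,0,0]
  fingers: [0,0,0,0,0,0,0,0,0,0]

```text
time: 1.15
position: [0.373, -0.2722, 0.2718]
tool_rot: [3.115, 0.405, 0.0]
ft_force: [0.7, 0.5, -0.3]
grip_width: 0.998
grip_force: 0.0
```

apply_moves:
  dp:
    - [0.029,-0.029,0]
    - [0.029,-0.029,0]
    - [0.029,-0.029,0]
    - [0.029,-0.029,0]
    - [0.029,-0.029,0]
    - [0.029,-0.029,0]
    - [0.029,-0.029,0]
    - [0.029,-0.029,0]
  twist:
    - [0,0,0.067]
    - [0,0,0.067]
    - [0,0,0.067]
    - [0,0,0.067]
    - [0,0,0.067]
    - [0,0,0.067]
    - [0,0,0.067]
    - [0,0,0.067]
  fingers: [0,0,0,0,0,0,0,0]

```text
time: 1.95
position: [0.597, -0.0378, 0.2716]
tool_rot: [3.11, -0.438, 0.0]
ft_force: [0.7, 0.2, 0.9]
grip_width: 0.998
grip_force: 0.0
```

apply_moves:
  dp:
    - [-0.036,-0.018,0]
    - [-0.036,-0.018,0]
    - [0,0,0]
    - [0,0,0]
  twist:
    - [0,0,0]
    - [0,0,0]
    - [0,0,0]
    - [0,0,0]
  fingers: [0,0,0,0]

```text
time: 2.35
position: [0.5364, 0.0158, 0.2718]
tool_rot: [3.11, -0.431, 0.001]
ft_force: [-0.0, -0.6, -0.2]
grip_width: 1.003
grip_force: 0.0
```

Run:
```python
from h import *
import pickle
s=ctrl.get_state();im=get_image("wrist");pickle.dump(s,open("s1.pkl","wb"));print(s["position"],s["tool_rot"],s["joint_positions"])
cv2.imwrite("pics/w1.png",im[:,:,::-1])
print(proj("wrist",[.538,.016,.207],s))
```

```text
[0.53637081 0.01584255 0.2717645 ] [ 3.11045859e+00 -4.31324769e-01  9.93705136e-04] [ 0.63736933  0.09768044 -0.76617429  1.57068338  0.06933464  1.50033163
 -1.97766712]
[320.50872753 239.22967135]
```

View pics/w1.png

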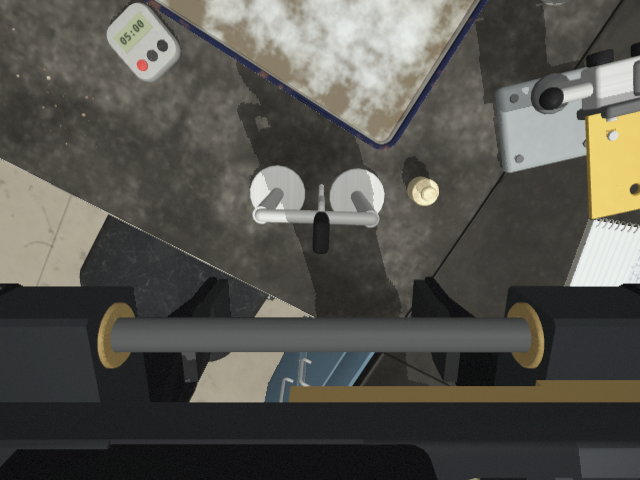

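The wrist view shows the bar from about (260,215) to (372,219). The black grip is at (321,231), level with the tool, and the brass weight is at (424,191). Next I'll measure grip and bar numerically.

Run:
```python
from h import *
import pickle
s=pickle.load(open("s1.pkl","rb"));im=cv2.imread("pics/w1.png");g=im.max(2)
m=(g[195:265,290:350]<45).astype(np.uint8)
n,l,st,ce=cv2.connectedComponentsWithStats(m)
for i in range(1,n):
    if st[i,4]>60: print(st[i]+np.array([290,195,0,0,0]),ce[i]+[290,195]); print(cv2.minAreaRect(np.argwhere(l==i)[:,::-1].astype(np.float32)))
# bar edges per column
for u in (275,290,300,340,350,360):
    col=im[205:230,u].mean(1).round();print(u,col.astype(int))
Rm=R.from_rotvec(s["tool_rot"]).as_matrix();ax=Rm[:,0]
for u,v in[(275,216),(360,218)]:print(onz("wrist",u,v,.14,s))
# predicted box at origin o
o=np.array([.5364,.0158,.192])
for z in(-.019,.015):
  for x in(-.013,.013):
    print(z,x,[proj("wrist",o+Rm[:,0]*x+Rm[:,1]*y+[0,0,z],s).round(1) for y in(-.006,.006)])
```

```text
[312 212  18  42 625] [320.5856 233.4368]
((30.776649475097656, 37.62690353393555), (16.743057250976562, 41.32328796386719), 4.085616588592529)
275 [116 112 120 148 135 140 160 178 196 212 223 227 230 230 223 216 203 137
  96  91  85  85  84  85  83]
290 [174 173 173 174 153 138 147 157 164 172 179 181 176 167 160 150 139 105
  81  80  80  83  81  81  79]
300 [168 168 163 125  82 121 142 153 160 169 178 182 178 171 163 155 145 129
  80  58  58  57  56  54  53]
340 [173 173 172 172 172 172 144 137 148 158 165 174 181 179 172 167 158 150
 136  91  65  66  67  67  66]
350 [169 170 169 169 170 170 147 133 144 156 162 170 178 181 175 167 161 153
 143 111  69  57  58  59  58]
360 [101  99  98  97  96  98  95 121 140 151 160 167 176 182 177 170 163 156
 147 129  80  57  56  57  57]
[0.55275334 0.05503088 0.14      ]
[ 0.52984462 -0.01937402  0.14      ]
-0.019 -0.013 [array([314.1, 245.1]), array([328.3, 245.1])]
-0.019 0.013 [array([314. , 214.8]), array([328.5, 214.8])]
0.015 -0.013 [array([313.4, 257.7]), array([329.3, 257.8])]
0.015 0.013 [array([313.2, 224.1]), array([329.5, 224.1])]
```

apply_moves:
  dp:
    - [0.0025,0,0.03]
    - [0,0,0.03]
    - [0,0,0.02]
    - [0,0,0.012]
    - [0,0,0.005]
    - [0,0,0]
    - [0,0,0]
    - [0,0,0]
    - [0,0,0]
    - [0,0,0]
  twist:
    - [0,0,0.02]
    - [0,0,0]
    - [0,0,0]
    - [0,0,0]
    - [0,0,0]
    - [0,0,0]
    - [0,0,0]
    - [0,0,0]
    - [0,0,0]
    - [0,0,0]
  fingers: [0,0,0,0,0,0,0.7,0.8,0.9,1]
  newtons: 40

```text
time: 3.4
position: [0.5394, 0.0146, 0.1751]
tool_rot: [3.107, -0.465, 0.001]
ft_force: [0.6, 0.1, -1.0]
grip_width: 0.724
grip_force: 0.0
```

apply_moves:
  dp:
    - [0,0,0]
    - [0,0,0]
    - [0,0,0]
    - [0,0,0]
    - [0,0,0]
  twist:
    - [0,0,0]
    - [0,0,0]
    - [0,0,0]
    - [0,0,0]
    - [0,0,0]
  fingers: [1,1,1,1,1]

```text
time: 3.9
position: [0.5391, 0.0146, 0.1746]
tool_rot: [3.107, -0.465, -0.0]
ft_force: [0.4, 0.8, 0.6]
grip_width: 0.262
grip_force: 0.0
```

Run:
```python
from h import *
s=ctrl.get_state();print(s["position"],s["tool_rot"],s["grip_width"]*87)
im=get_image("wrist");sd=get_image("side")
a=im[200:420,200:440];b=cv2.resize(sd[230:410,200:340],None,fx=2.4,fy=2.4,interpolation=cv2.INTER_CUBIC)
a=cv2.resize(a,None,fx=1.8,fy=1.8)
h=np.zeros((432,a.shape[1]+b.shape[1],3),np.uint8);h[:a.shape[0],:a.shape[1]]=a;h[:b.shape[0],a.shape[1]:]=b
cv2.imwrite("pics/g1.png",h[:,:,::-1])
```

```text
[0.53905997 0.01460194 0.1746009 ] [ 3.10688200e+00 -4.65118812e-01 -1.09349177e-04] 22.764442292536952
```

View pics/g1.png

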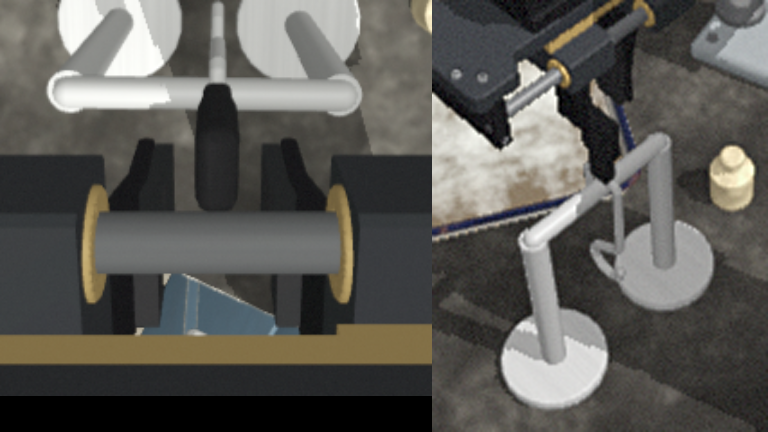

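The grip sits between the fingers, which are still closing. I'll keep closing.

apply_moves:
  dp:
    - [0,0,0]
    - [0,0,0]
    - [0,0,0]
    - [0,0,0]
    - [0,0,0]
  twist:
    - [0,0,0]
    - [0,0,0]
    - [0,0,0]
    - [0,0,0]
    - [0,0,0]
  fingers: [1,1,1,1,1]

```text
time: 4.5
position: [0.5391, 0.0146, 0.1746]
tool_rot: [3.107, -0.465, 0.0]
ft_force: [0.3, 0.0, 0.5]
grip_width: 0.002
grip_force: 0.0
```

apply_moves:
  dp:
    - [0,0,-0.004]
    - [0,0,-0.01]
    - [0,0,-0.01]
    - [0,0,-0.011]
    - [0,0,0]
    - [0,0,0]
  twist:
    - [0,0,0]
    - [0,0,0]
    - [0,0,0]
    - [0,0,0]
    - [0,0,0]
    - [0,0,0]
  fingers: [1,1,1,1,1,1]

```text
time: 5.1
position: [0.5393, 0.0146, 0.2101]
tool_rot: [3.107, -0.465, 0.001]
ft_force: [0.0, 0.3, 0.1]
grip_width: 0.009
grip_force: 0.0
```

Run:
```python
from h import *
s=ctrl.get_state();print(s["position"],s["tool_rot"],s["grip_width"]*87,s["grip_force"],s["ft_force"],s["torque"])
sd=get_image("side");im=get_image("wrist")
b=cv2.resize(sd[230:390,200:340],None,fx=3,fy=3,interpolation=cv2.INTER_CUBIC)
a=cv2.resize(im[180:340,260:380],None,fx=3,fy=3,interpolation=cv2.INTER_CUBIC)
cv2.imwrite("pics/g2.png",np.hstack([b,a])[:,:,::-1])
```

```text
[0.53934672 0.01460245 0.21011206] [ 3.10677097e+00 -4.65138227e-01  1.40686203e-03] 0.7435423786709207 0.0 [0.04011763 0.26872763 0.07147151] [0.01164737 0.00744493 0.02505945]
```

View pics/g2.png

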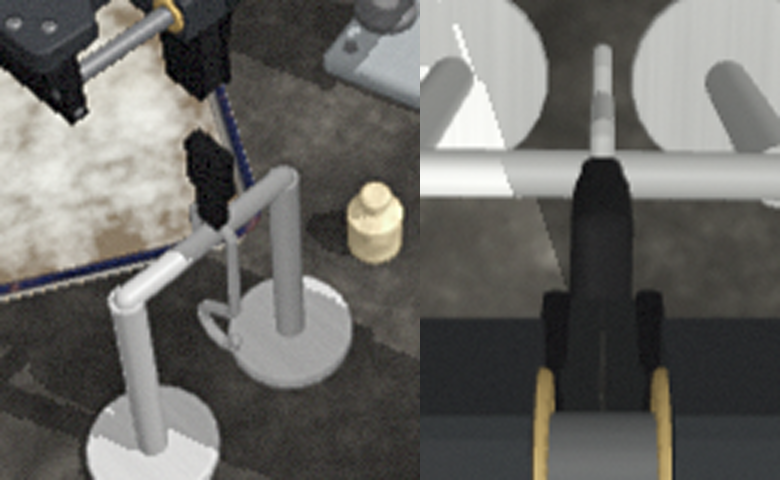

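The fingers shut completely beside or above the grip, and the hook is untouched. In the side view there is a gap between the fingertip at crop (205,95) and the grip top at crop (195,130). I'll check my geometry numerically.

Run:
```python
from h import *
s=ctrl.get_state();p=s["position"]
print("tcp side",proj("side",p),"crop",(proj("side",p)-[200,230])*3, "top",proj("top",p))
t=cv2.imread("pics/top0.png").max(2);sd=cv2.imread("pics/side0.png").max(2)
for n,g,(x0,y0,x1,y1) in(("top",t,(190,248,222,280)),("side",sd,(252,268,290,318))):
    m=(g[y0:y1,x0:x1]<40).astype(np.uint8);k,l,st,ce=cv2.connectedComponentsWithStats(m)
    for i in range(1,k):
        if st[i,4]>30: print(n,st[i][:5]+np.array([x0,y0,0,0,0]),ce[i]+[x0,y0])
Rm=R.from_rotvec(s["tool_rot"]).as_matrix()
for o in([.539,.0146,.192],[.5406,.015,.192]):
  for n in("top","side"):
    q=np.array([proj(n,np.array(o)+Rm[:,0]*x+Rm[:,1]*y+[0,0,z]) for x in(-.013,.013) for y in(-.006,.006) for z in(-.019,.015)])
    print(o,n,q.min(0).round(1),q.max(0).round(1))
# bar ends
for a,b in(((182.5,255),(225+62/3.5,265+550/3.5)),((239,271),(225+240/3.5,265+405/3.5))):print("bar",two(ray("top",*a),ray("side",*b)))
```

```text
tcp side [269.0412837  275.60198111] crop [207.12385109 136.80594334] top [202.61170245 262.92126812]
top [199 258  12  12  66] [204.75757576 263.24242424]
side [262 276  16  30 257] [269.46692607 291.03891051]
[0.539, 0.0146, 0.192] top [197.7 255.4] [211.5 270.6]
[0.539, 0.0146, 0.192] side [259.3 269.3] [280.2 300. ]
[0.5406, 0.015, 0.192] top [197.5 254.6] [211.3 269.8]
[0.5406, 0.015, 0.192] side [258.1 269.1] [279.  299.8]
bar (array([ 0.55772029,  0.11624266, -0.05228243]), np.float64(0.01164408378603282))
bar (array([ 0.52737208, -0.00961949, -0.10267669]), np.float64(0.0014956419152807401))
```

Run:
```python
from h import *
import pickle
for a,b in(((182.5,255),(225+62/3.5,265+230/3.5)),((239,271),(225+240/3.5,265+85/3.5))):print("bar",two(ray("top",*a),ray("side",*b)))
print("grip",two(ray("top",204.8,263.3),ray("side",269.5,291)))
s1=pickle.load(open("s1.pkl","rb"));s=ctrl.get_state()
print("bar wrist", two(ray("wrist",320,217.7,s1),ray("wrist",320,180+174/3,s)))
print("blackfar wrist", two(ray("wrist",320.6,212,s1),ray("wrist",320.6,180+158/3,s)))
print("topnear w1", [onz("wrist",320.6,254,z,s1) for z in(.18,.19,.207)])
print("proj side grip top", proj("side",[.54,.015,.207]),proj("side",[.54,.015,.19]))
print("foot plates z0:",onz("side",200+153/3,230+430/3,0), onz("top",170+115/4,225+132/4,0))
im=get_image("side");t=get_image("top")
b=cv2.resize(im[180:330,180:330],None,fx=2.6,fy=2.6,interpolation=cv2.INTER_CUBIC)
a=cv2.resize(t[180:330,150:300],None,fx=2.6,fy=2.6,interpolation=cv2.INTER_CUBIC)
cv2.imwrite("pics/g3.png",np.hstack([b,a])[:,:,::-1])
```

```text
bar (array([0.55533137, 0.06982993, 0.14177735]), np.float64(0.001980258133310649))
bar (array([ 0.52919677, -0.04054541,  0.12372995]), np.float64(0.006336617935467537))
grip (array([0.53901976, 0.01689198, 0.17874536]), np.float64(7.971926637266496e-05))
bar wrist (array([0.53866837, 0.01597366, 0.13379468]), np.float64(0.0003721804565861046))
blackfar wrist (array([0.54736184, 0.01290692, 0.15301408]), np.float64(0.0004580329270505938))
topnear w1 [array([0.51859645, 0.02137322, 0.18      ]), array([0.52166564, 0.02052228, 0.19      ]), array([0.52688325, 0.01907569, 0.207     ])]
proj side grip top [268.21899267 276.62722691] [269.07370884 284.64457359]
foot plates z0: [0.56380141 0.0569938  0.        ] [0.55613943 0.06917166 0.        ]
```

View pics/g3.png

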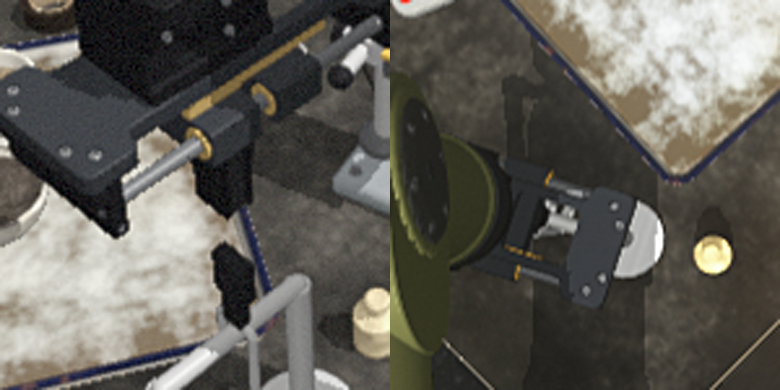

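Run:
```python
from h import *
for z in(.21,.22,.23,.24,.25): print(z,proj("side",[.5393,.0146,z]),onz("side",269.6,262.7,z))
c=calibration("side");print(proj("side",[.5292,-.0405,.14]),proj("side",[.5577,.07,.14]))
```

```text
0.21 [268.66378311 275.15654883] [ 0.54964761 -0.00546363  0.21      ]
0.22 [268.14985804 270.27653673] [0.54447486 0.00199965 0.22      ]
0.23 [267.62501128 265.29281694] [0.53930211 0.00946293 0.23      ]
0.24 [267.08889094 260.20204806] [0.53412936 0.01692621 0.24      ]
0.25 [266.54112984 255.00074354] [0.5289566 0.0243895 0.25     ]
[296.14823229 282.69283662] [240.31934645 330.8378661 ]
```

The fingertips appear about 25 mm higher than the reported TCP in both views. I'll reopen, go about 25 mm lower (still above the bar even by the nominal TCP) and pinch again.

apply_moves:
  dp:
    - [0,0,0]
    - [0,0,0]
    - [0,0,0]
    - [0,0,0]
    - [0,0,0]
    - [0,0,0.02]
    - [0,0,0.02]
    - [0,0,0.013]
    - [0,0,0.006]
    - [0,0,0]
  twist:
    - [0,0,0]
    - [0,0,0]
    - [0,0,0]
    - [0,0,0]
    - [0,0,0]
    - [0,0,0]
    - [0,0,0]
    - [0,0,0]
    - [0,0,0]
    - [0,0,0]
  fingers: [0.4,0.4,0.4,0.4,0.4,0.4,0.4,0.4,0.4,0.4]

```text
time: 6.3
position: [0.5386, 0.0146, 0.15]
tool_rot: [3.107, -0.465, -0.002]
ft_force: [-0.2, 0.0, 0.3]
grip_width: 0.595
grip_force: 0.0
```

apply_moves:
  dp:
    - [0,0,0]
    - [0,0,0]
    - [0,0,0]
    - [0,0,0]
    - [0,0,0]
    - [0,0,0]
    - [0,0,0]
    - [0,0,0]
    - [0,0,0]
  twist:
    - [0,0,0]
    - [0,0,0]
    - [0,0,0]
    - [0,0,0]
    - [0,0,0]
    - [0,0,0]
    - [0,0,0]
    - [0,0,0]
    - [0,0,0]
  fingers: [1,1,1,1,1,1,1,1,1]

```text
time: 7.2
position: [0.5391, 0.0146, 0.1506]
tool_rot: [3.107, -0.465, 0.0]
ft_force: [-0.9, 0.2, 0.5]
grip_width: 0.134
grip_force: 40.0
```

Gripped, at 11.7 mm wide with 40 N. I'll lift 37 mm, check, then slide off.

apply_moves:
  dp:
    - [0,0,-0.003]
    - [0,0,-0.006]
    - [0,0,-0.01]
    - [0,0,-0.01]
    - [0,0,-0.008]
    - [0,0,0]
    - [0,0,0]
  twist:
    - [0,0,0]
    - [0,0,0]
    - [0,0,0]
    - [0,0,0]
    - [0,0,0]
    - [0,0,0]
    - [0,0,0]
  fingers: [1,1,1,1,1,1,1]

```text
time: 7.9
position: [0.5392, 0.0146, 0.1878]
tool_rot: [3.107, -0.465, 0.001]
ft_force: [-0.2, 0.5, -1.4]
grip_width: 0.135
grip_force: 40.0
```

Run:
```python
from h import *
s=ctrl.get_state();print(s["position"],s["grip_width"]*87,s["ft_force"],s["torque"])
sd=get_image("side");im=get_image("wrist")
b=cv2.resize(sd[230:390,200:340],None,fx=3,fy=3,interpolation=cv2.INTER_CUBIC)
a=cv2.resize(im[180:340,260:380],None,fx=3,fy=3,interpolation=cv2.INTER_CUBIC)
cv2.imwrite("pics/g4.png",np.hstack([b,a])[:,:,::-1])
```

```text
[0.53915665 0.0146016  0.18783063] 11.72681864933375 [-0.23333223  0.53492662 -1.37227844] [ 0.0729915   0.03142509 -0.00709944]
```

View pics/g4.png

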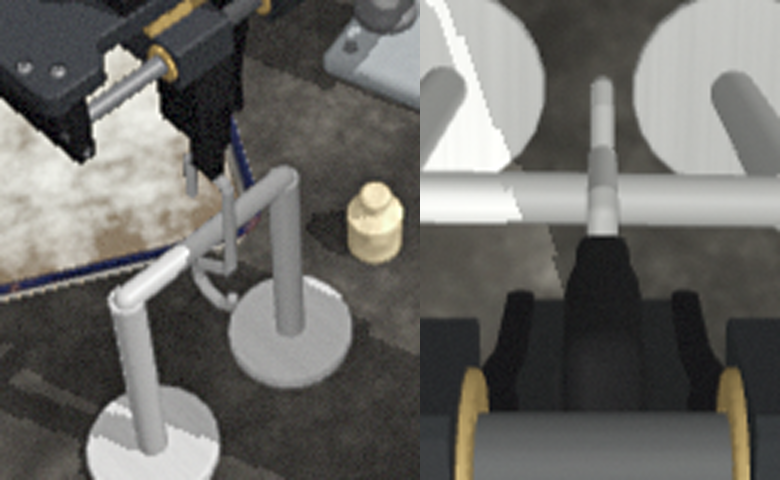

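Lifted cleanly: the tip leg (crop (192,195)) has cleared the bar top and the shank is on the robot side. I'll slide it back off and compute the stand's yaw and approach.

apply_moves:
  dp:
    - [-0.01,0,0]
    - [-0.02,0,0]
    - [-0.02,0,0]
    - [0,0,-0.03]
    - [0,0,-0.03]
    - [0,0,0]
  twist:
    - [0,0,0]
    - [0,0,0]
    - [0,0,0]
    - [0,0,0]
    - [0,0,0]
    - [0,0,0]
  fingers: [1,1,1,1,1,1]

```text
time: 8.6
position: [0.4928, 0.0299, 0.2513]
tool_rot: [3.107, -0.464, 0.01]
ft_force: [-0.4, 0.3, -0.6]
grip_width: 0.134
grip_force: 40.0
```

Run:
```python
from h import *
t=cv2.imread("pics/top0.png").astype(int);B,G,Rr=t[...,0],t[...,1],t[...,2]
m=((Rr>120)&(G>90)&(B<60)).astype(np.uint8);m[:,:300]=0;m[:,400:]=0
k,l,st,ce=cv2.connectedComponentsWithStats(m);i=1+st[1:,4].argmax();print(st[i])
c=max(cv2.findContours((l==i).astype(np.uint8),0,2)[0],key=cv2.contourArea)
q=cv2.boxPoints(cv2.minAreaRect(c));P=np.array([onz("top",u,v,.15) for u,v in q]);print(P.round(4))
for a in range(4):
    d=P[(a+1)%4]-P[a];print(np.linalg.norm(d).round(4),np.degrees(np.arctan2(d[1],d[0])).round(2))
# fit side edges rowwise
L=[];Q=[]
for v in range(256,294):
    xs=np.nonzero(l[v]==i)[0]
    if len(xs)>20:L.append(onz("top",xs[0]-.5+.5,v+.5,.15)[:2]);Q.append(onz("top",xs[-1]+1,v+.5,.15)[:2])
for E in(L,Q):
    E=np.array(E);f=np.polyfit(E[:,0],E[:,1],1);print("yaw",np.arctan(f[0]),len(E))
s=ctrl.get_state();print(s["position"],s["ft_force"],s["joint_positions"])
```

```text
[ 322  253   40   45 1526]
[[ 0.4753 -0.2135  0.15  ]
 [ 0.5634 -0.2164  0.15  ]
 [ 0.5609 -0.2936  0.15  ]
 [ 0.4728 -0.2903  0.15  ]]
0.0881 -1.85
0.0773 -91.81
0.0882 177.85
0.0768 88.16
yaw -0.06266924511956573 38
yaw -0.0468698421198239 38
[0.49279718 0.02992172 0.25126024] [-0.3526516   0.31082763 -0.60253581] [ 0.66905462 -0.02344002 -0.76298271  1.70398214 -0.0144663   1.448406
 -1.95967627]
```

apply_moves:
  dp:
    - [-0.028,0.009,0]
    - [-0.028,0.009,0]
    - [0.012,0.038,0]
    - [0.012,0.038,0]
    - [0.012,0.038,0]
    - [0.012,0.038,0]
    - [0.012,0.038,0]
    - [0.012,0.038,0]
    - [0.011,0.038,0]
    - [0,0,0]
  twist:
    - [0,0,0]
    - [0,0,0]
    - [0,0,0]
    - [0,0,0]
    - [0,0,0]
    - [0,0,0]
    - [0,0,0]
    - [0,0,0]
    - [0,0,0]
    - [0,0,0]
  fingers: [1,1,1,1,1,1,1,1,1,1]

```text
time: 9.6
position: [0.4312, -0.256, 0.2458]
tool_rot: [3.104, -0.479, -0.004]
ft_force: [-0.3, -0.2, -0.6]
grip_width: 0.129
grip_force: 40.0
```

apply_moves:
  dp:
    - [0,0,0]
    - [0,0,0.01]
    - [0,0,0.02]
    - [0,0,0.01]
    - [0,0,0]
    - [0,0,0]
    - [0,0,0]
  twist:
    - [0,0,-0.125]
    - [0,0,-0.125]
    - [0,0,0]
    - [0,0,0]
    - [0,0,0]
    - [0,0,0]
    - [0,0,0]
  fingers: [1,1,1,1,1,1,1]

```text
time: 10.3
position: [0.4344, -0.2503, 0.2085]
tool_rot: [3.14, -0.074, 0.002]
ft_force: [0.0, 0.6, -1.0]
grip_width: 0.136
grip_force: 40.0
```

Run:
```python
from h import *
import pickle
s=ctrl.get_state();im=get_image("wrist");sd=get_image("side");pickle.dump(s,open("s2.pkl","wb"))
cv2.imwrite("pics/w2f.png",im[:,:,::-1]);cv2.imwrite("pics/s2f.png",sd[:,:,::-1])
print(s["position"],s["tool_rot"],s["ft_force"],s["torque"])
a=cv2.resize(im[100:320,220:440],None,fx=1.8,fy=1.8,interpolation=cv2.INTER_CUBIC)
b=cv2.resize(sd[150:282,310:442],None,fx=3,fy=3,interpolation=cv2.INTER_CUBIC)
cv2.imwrite("pics/g5.png",np.hstack([a,b])[:,:,::-1])
```

```text
[ 0.43438717 -0.25028887  0.20848759] [ 3.13997021e+00 -7.41121497e-02  1.82128991e-03] [ 0.03575557  0.55896896 -1.02334258] [0.00040986 0.01635214 0.0211049 ]
```

View pics/g5.png

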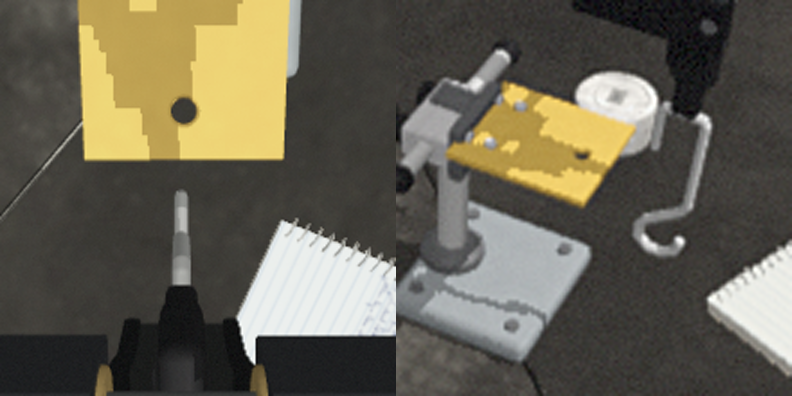

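The wrist view shows the hole ahead at crop (183,111), which is full-frame (321.7,161.7), with the hook in line at column 320. The side view shows the tip leg's end at about (397,199.5) and the hole at (372.7,201.7).

Run:
```python
from h import *
import pickle
s=pickle.load(open("s2.pkl","rb"));im=cv2.imread("pics/w2f.png");sd=cv2.imread("pics/s2f.png")
def hole(g,x0,y0,x1,y1,th):
    m=(g[y0:y1,x0:x1].max(2)<th).astype(np.uint8);k,l,st,ce=cv2.connectedComponentsWithStats(m)
    return [(st[i],ce[i]+[x0,y0]) for i in range(1,k) if st[i,4]>8]
print(hole(im,308,148,336,176,100)); print(hole(sd,364,194,382,208,90))
w=hole(im,308,148,336,176,100)[0][1]; d=hole(sd,364,194,382,208,90)[0][1]
p=s["position"];Rm=R.from_rotvec(s["tool_rot"]).as_matrix()
h,e=two(ray("wrist",*w,s),ray("side",*d));print("hole",h,e,"tool",Rm.T@(h-p))
h2,e=two(ray("top",341.1,288),ray("wrist",*w,s));print("hole top/wrist",h2,e,"tool",Rm.T@(h2-p))
for z in(.145,.15,.155):print(z,Rm.T@(onz("wrist",*w,z,s)-p))
tip=p+Rm@[.013,0,.0336];print("tip",tip,proj("side",tip),"obs 397,199.5; hole at same-proj",proj("side",h))
# plate width in px -> depth
row=im[180,:].astype(int);y=np.nonzero((row[:,2]>110)&(row[:,1]>90)&(row[:,0]<row[:,2]-60))[0];print(y[0],y[-1])
print(ray("wrist",y[0],180,s),ray("wrist",y[-1]+1,180,s))
a=np.array([onz("wrist",y[0],180,z,s)-onz("wrist",y[-1]+1,180,z,s) for z in(.14,.15,.16)]);print(np.linalg.norm(a,axis=1))
```

```text
[(array([  7,   6,  14,  15, 151], dtype=int32), array([321.66225166, 161.08609272]))]
[]Traceback (most recent call last):
  File "<stdin>", line 8, in <module>
IndexError: list index out of range
```

Run:
```python
from h import *
import pickle
s=pickle.load(open("s2.pkl","rb"));im=cv2.imread("pics/w2f.png");sd=cv2.imread("pics/s2f.png")
w=(321.9,161.4); g=sd[196:208,364:382].max(2).astype(float);print(g.astype(int))
wt=np.clip(95-g,0,None);wt[:, :4]=0;vv,uu=np.mgrid[196:208,364:382];d=((uu*wt).sum()/wt.sum(),(vv*wt).sum()/wt.sum()) if wt.sum()>50 else (372.7,201.7);print(d)
d=(372.5,201.5)
p=s["position"];Rm=R.from_rotvec(s["tool_rot"]).as_matrix()
h,e=two(ray("wrist",*w,s),ray("side",*d));print("hole",h,e,"tool",Rm.T@(h-p))
h2,e=two(ray("top",341.1,288),ray("wrist",*w,s));print("hole top/wrist",h2,e,"tool",Rm.T@(h2-p))
for z in(.145,.15,.155):print(z,Rm.T@(onz("wrist",*w,z,s)-p))
tip=p+Rm@[.013,0,.0336];print("tip",tip,proj("side",tip),"obs 397,199.5",proj("side",h))
row=im[180,:].astype(int);y=np.nonzero((row[:,2]>110)&(row[:,1]>90)&(row[:,0]<row[:,2]-60))[0];print(y[0],y[-1])
print([np.linalg.norm(onz("wrist",y[0],180,z,s)-onz("wrist",y[-1]+1,180,z,s)) for z in(.14,.15,.16)])
```

```text
[[239 238 239 238 237 238 240 238 237 237 237 237 238 239 238 238 237 237]
 [198 200 239 240 238 240 240 239 241 240 239 238 240 240 238 237 237 238]
 [177 178 200 199 200 242 242 243 240 241 241 243 241 242 241 239 238 238]
 [180 181 181 184 178 196 201 224 225 214 228 241 242 241 240 238 239 239]
 [183 184 184 181 178 157 152 174 179 161 181 222 240 240 239 239 238 238]
 [182 182 182 182 182 145  92  89  92  92 153 228 241 241 239 239 239 242]
 [183 183 186 184 187 160 100  64  59  89 178 241 243 243 243 239 241 245]
 [184 184 181 183 185 183 174 152 150 172 184 205 206 242 242 242 246 240]
 [183 185 182 180 180 180 186 181 178 186 183 179 183 202 202 207 247 224]
 [182 182 178 189 184 177 177 181 181 180 179 179 179 181 182 189 197 164]
 [182 187 189 233 233 188 181 182 180 188 187 178 179 183 187 178 139  92]
 [186 231 234 243 243 231 232 229 194 234 235 194 184 188 186 156  90  56]]
(np.float64(374.84444444444443), np.float64(203.6074074074074))
hole [ 0.49239324 -0.25382199  0.1513256 ] 0.0011630709131321814 tool [0.05804084 0.00075133 0.0572309 ]
hole top/wrist [ 0.49202349 -0.25366358  0.13461386] 0.00022563611141604453 tool [0.05764436 0.00059851 0.07394208]
0.145 [0.05840185 0.00044497 0.06355671]
0.15 [0.05871319 0.00042645 0.05855706]
0.155 [0.05902454 0.00040793 0.05355741]
tip [ 0.44741105 -0.25092822  0.17490292] [397.18093858 199.75787721] obs 397,199.5 [372.02947857 201.49055935]
266 377
[np.float64(0.0808244999753386), np.float64(0.07782203139386369), np.float64(0.0748195628123887)]
```

Side projection of the modelled tip agrees with what I see, so the geometry is good. I need +45.5 mm in tool x and +0.5 mm in y, with the plate top at about z = 0.152. I'll move the tip over the hole.

apply_moves:
  dp:
    - [0,0.0005,0.006]
    - [0,0,0.006]
    - [0.015,0,0]
    - [0.015,0,0]
    - [0.01,0,0]
    - [0.0055,0,0]
    - [0,0,0]
    - [0,0,0]
    - [0,0,0]
  twist:
    - [0,0,0]
    - [0,0,0]
    - [0,0,0]
    - [0,0,0]
    - [0,0,0]
    - [0,0,0]
    - [0,0,0]
    - [0,0,0]
    - [0,0,0]
  fingers: [1,1,1,1,1,1,1,1,1]

```text
time: 11.3
position: [0.4788, -0.253, 0.1956]
tool_rot: [3.14, -0.075, -0.001]
ft_force: [-0.3, 0.2, -0.7]
grip_width: 0.136
grip_force: 40.0
```

Run:
```python
from h import *
s=ctrl.get_state();im=get_image("wrist");sd=get_image("side")
p=s["position"];Rm=R.from_rotvec(s["tool_rot"]).as_matrix()
print(p,s["ft_force"],s["torque"],"tip",p+Rm@[.013,0,.0336],proj("side",p+Rm@[.013,0,.0336]))
a=cv2.resize(im[180:310,250:390],None,fx=2.8,fy=2.8,interpolation=cv2.INTER_CUBIC)
b=cv2.resize(sd[170:230,340:402],None,fx=6,fy=6,interpolation=cv2.INTER_CUBIC)
b=cv2.copyMakeBorder(b,0,a.shape[0]-b.shape[0],0,0,cv2.BORDER_CONSTANT)
cv2.imwrite("pics/g6.png",np.hstack([a,b])[:,:,::-1])
```

```text
[ 0.47882195 -0.25303856  0.19564879] [-0.29130191  0.20688393 -0.74512654] [ 0.02513801  0.02655083 -0.02275522] tip [ 0.49179286 -0.25366825  0.16204345] [372.78865198 196.98778457]
```

View pics/g6.png

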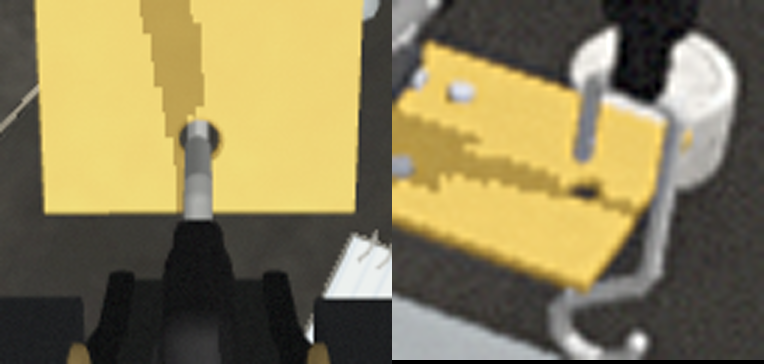

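The tip is directly above the hole in both views: wrist hole at (200,138) with the leg at (199,130), and side tip at (372,196.7) just over the hole at (372.2,201.3). I'll go down in small steps and watch the force.

apply_moves:
  dp:
    - [0,0,0.003]
    - [0,0,0.003]
    - [0,0,0.003]
    - [0,0,0.002]
    - [0,0,0.002]
    - [0,0,0]
    - [0,0,0]
  twist:
    - [0,0,0]
    - [0,0,0]
    - [0,0,0]
    - [0,0,0]
    - [0,0,0]
    - [0,0,0]
    - [0,0,0]
  fingers: [1,1,1,1,1,1,1]

```text
time: 12.1
position: [0.4794, -0.2529, 0.1826]
tool_rot: [3.141, -0.074, -0.0]
ft_force: [0.4, -0.3, -0.8]
grip_width: 0.133
grip_force: 40.0
```

apply_moves:
  dp:
    - [0,0,0.001]
    - [0,0,0.001]
    - [0,0,0]
    - [0,0,0]
  twist:
    - [0,0,0]
    - [0,0,0]
    - [0,0,0]
    - [0,0,0]
  fingers: [1,1,1,1]

```text
time: 12.5
position: [0.4793, -0.2529, 0.1806]
tool_rot: [3.141, -0.074, -0.0]
ft_force: [-0.0, -0.5, -0.6]
grip_width: 0.135
grip_force: 40.0
```

apply_moves:
  dp:
    - [0,0,0.001]
    - [0,0,0.001]
    - [0,0,0.001]
    - [0,0,0]
    - [0,0,0]
  twist:
    - [0,0,0]
    - [0,0,0]
    - [0,0,0]
    - [0,0,0]
    - [0,0,0]
  fingers: [1,1,1,1,1]

```text
time: 13.0
position: [0.4794, -0.2528, 0.1776]
tool_rot: [3.141, -0.074, -0.0]
ft_force: [-0.5, -0.1, -0.1]
grip_width: 0.138
grip_force: 40.0
```

apply_moves:
  dp:
    - [0,0,0.001]
    - [0,0,0.001]
    - [0,0,0.001]
    - [0,0,0]
    - [0,0,0]
  twist:
    - [0,0,0]
    - [0,0,0]
    - [0,0,0]
    - [0,0,0]
    - [0,0,0]
  fingers: [1,1,1,1,1]

```text
time: 13.5
position: [0.4793, -0.2529, 0.1746]
tool_rot: [3.141, -0.074, -0.0]
ft_force: [-0.1, -0.6, -0.3]
grip_width: 0.133
grip_force: 40.0
```

The tip is about 10 mm below the plate top with no force, so it is in the hole. Continuing.

apply_moves:
  dp:
    - [0,0,0.002]
    - [0,0,0.002]
    - [0,0,0.002]
    - [0,0,0.002]
    - [0,0,0.001]
    - [0,0,0]
    - [0,0,0]
  twist:
    - [0,0,0]
    - [0,0,0]
    - [0,0,0]
    - [0,0,0]
    - [0,0,0]
    - [0,0,0]
    - [0,0,0]
  fingers: [1,1,1,1,1,1,1]

```text
time: 14.2
position: [0.4794, -0.2529, 0.1657]
tool_rot: [3.141, -0.074, 0.0]
ft_force: [0.1, 0.1, -0.6]
grip_width: 0.132
grip_force: 40.0
```

apply_moves:
  dp:
    - [0,0,0.001]
    - [0,0,0.001]
    - [0,0,0.001]
    - [0,0,0.001]
    - [0,0,0]
    - [0,0,0]
  twist:
    - [0,0,0]
    - [0,0,0]
    - [0,0,0]
    - [0,0,0]
    - [0,0,0]
    - [0,0,0]
  fingers: [1,1,1,1,1,1]

```text
time: 14.8
position: [0.4794, -0.2528, 0.1616]
tool_rot: [3.141, -0.074, -0.0]
ft_force: [0.4, -0.1, -1.5]
grip_width: 0.137
grip_force: 40.0
```

apply_moves:
  dp:
    - [0,0,0.001]
    - [0,0,0.001]
    - [0,0,0]
    - [0,0,0]
  twist:
    - [0,0,0]
    - [0,0,0]
    - [0,0,0]
    - [0,0,0]
  fingers: [1,1,1,1]

```text
time: 15.2
position: [0.4793, -0.2528, 0.1596]
tool_rot: [3.141, -0.074, -0.0]
ft_force: [-0.2, 0.2, -1.7]
grip_width: 0.133
grip_force: 40.0
```

apply_moves:
  dp:
    - [0,0,0.001]
    - [0,0,0.001]
    - [0,0,0]
    - [0,0,0]
  twist:
    - [0,0,0]
    - [0,0,0]
    - [0,0,0]
    - [0,0,0]
  fingers: [1,1,1,1]

```text
time: 15.6
position: [0.4795, -0.2529, 0.1578]
tool_rot: [3.141, -0.074, 0.0]
ft_force: [-0.1, 0.4, 0.3]
grip_width: 0.134
grip_force: 40.0
```

apply_moves:
  dp:
    - [0,0,0.001]
    - [0,0,0.001]
    - [0,0,0]
    - [0,0,0]
  twist:
    - [0,0,0]
    - [0,0,0]
    - [0,0,0]
    - [0,0,0]
  fingers: [1,1,1,1]

```text
time: 16.0
position: [0.4795, -0.253, 0.156]
tool_rot: [3.14, -0.074, 0.001]
ft_force: [-0.8, 0.4, 3.2]
grip_width: 0.135
grip_force: 40.0
```

apply_moves:
  dp:
    - [0,0,0.001]
    - [0,0,0]
    - [0,0,0]
  twist:
    - [0,0,0]
    - [0,0,0]
    - [0,0,0]
  fingers: [1,1,1]

```text
time: 16.3
position: [0.4795, -0.253, 0.1551]
tool_rot: [3.14, -0.074, 0.001]
ft_force: [-0.4, 1.2, 4.5]
grip_width: 0.134
grip_force: 40.0
```

Seated, with contact at TCP z ≈ 0.157. Pressing to about 10 N in small steps.

apply_moves:
  dp:
    - [0,0,0.0005]
    - [0,0,0.0005]
    - [0,0,0]
    - [0,0,0]
  twist:
    - [0,0,0]
    - [0,0,0]
    - [0,0,0]
    - [0,0,0]
  fingers: [1,1,1,1]

```text
time: 16.7
position: [0.4795, -0.253, 0.1543]
tool_rot: [3.14, -0.074, 0.001]
ft_force: [-2.4, 0.8, 6.5]
grip_width: 0.133
grip_force: 40.0
```

apply_moves:
  dp:
    - [0,0,0.0005]
    - [0,0,0]
    - [0,0,0]
    - [0,0,0]
  twist:
    - [0,0,0]
    - [0,0,0]
    - [0,0,0]
    - [0,0,0]
  fingers: [1,1,1,1]

```text
time: 17.1
position: [0.4796, -0.2531, 0.154]
tool_rot: [3.14, -0.074, 0.001]
ft_force: [-1.8, 0.4, 7.1]
grip_width: 0.136
grip_force: 40.0
```

apply_moves:
  dp:
    - [0,0,0.0005]
    - [0,0,0.0003]
    - [0,0,0]
    - [0,0,0]
    - [0,0,0]
    - [0,0,0]
    - [0,0,0]
    - [0,0,0]
    - [0,0,0]
    - [0,0,0]
  twist:
    - [0,0,0]
    - [0,0,0]
    - [0,0,0]
    - [0,0,0]
    - [0,0,0]
    - [0,0,0]
    - [0,0,0]
    - [0,0,0]
    - [0,0,0]
    - [0,0,0]
  fingers: [1,1,1,1,1,1,1,1,1,1]

```text
time: 18.1
position: [0.4796, -0.2531, 0.1534]
tool_rot: [3.14, -0.074, 0.001]
ft_force: [-1.9, 1.2, 7.3]
grip_width: 0.13
grip_force: 40.0
```

apply_moves:
  dp:
    - [0,0,0]
    - [0,0,0]
    - [0,0,0]
    - [0,0,0]
    - [0,0,0]
  twist:
    - [0,0,0]
    - [0,0,0]
    - [0,0,0]
    - [0,0,0]
    - [0,0,0]
  fingers: [1,1,1,1,1]

```text
time: 18.6
position: [0.4796, -0.2531, 0.1534]
tool_rot: [3.14, -0.074, 0.001]
ft_force: [-1.5, -0.2, 7.9]
grip_width: 0.132
grip_force: 40.0
```

apply_moves:
  dp:
    - [0,0,0.0004]
    - [0,0,0]
    - [0,0,0]
    - [0,0,0]
    - [0,0,0]
    - [0,0,0]
    - [0,0,0]
    - [0,0,0]
    - [0,0,0]
    - [0,0,0]
  twist:
    - [0,0,0]
    - [0,0,0]
    - [0,0,0]
    - [0,0,0]
    - [0,0,0]
    - [0,0,0]
    - [0,0,0]
    - [0,0,0]
    - [0,0,0]
    - [0,0,0]
  fingers: [1,1,1,1,1,1,1,1,1,1]

```text
time: 19.6
position: [0.4796, -0.2531, 0.1531]
tool_rot: [3.14, -0.074, 0.001]
ft_force: [-3.0, 0.4, 9.7]
grip_width: 0.131
grip_force: 40.0
```

apply_moves:
  dp:
    - [0,0,-0.001]
    - [0,0,-0.001]
    - [0,0,-0.001]
    - [0,0,-0.0005]
    - [0,0,0]
    - [0,0,0]
    - [0,0,0]
  twist:
    - [0,0,0]
    - [0,0,0]
    - [0,0,0]
    - [0,0,0]
    - [0,0,0]
    - [0,0,0]
    - [0,0,0]
  fingers: [1,1,1,1,1,1,1]

```text
time: 20.3
position: [0.4795, -0.2529, 0.1555]
tool_rot: [3.141, -0.074, 0.0]
ft_force: [-1.0, -0.2, 5.2]
grip_width: 0.132
grip_force: 40.0
```

apply_moves:
  dp:
    - [0,0,-0.0005]
    - [0,0,-0.0005]
    - [0,0,-0.0005]
    - [0,0,0]
    - [0,0,0]
  twist:
    - [0,0,0]
    - [0,0,0]
    - [0,0,0]
    - [0,0,0]
    - [0,0,0]
  fingers: [1,1,1,1,1]
  newtons: 15

```text
time: 20.8
position: [0.4794, -0.2528, 0.1567]
tool_rot: [-3.141, 0.074, -0.0]
ft_force: [0.4, 0.8, 2.5]
grip_width: 0.134
grip_force: 15.0
```

apply_moves:
  dp:
    - [0,0,-0.0005]
    - [0,0,0]
    - [0,0,0]
    - [0,0,0]
  twist:
    - [0,0,0]
    - [0,0,0]
    - [0,0,0]
    - [0,0,0]
  fingers: [1,1,1,1]
  newtons: 3

```text
time: 21.2
position: [0.4793, -0.2528, 0.1573]
tool_rot: [-3.141, 0.074, 0.0]
ft_force: [-0.4, 0.3, 0.2]
grip_width: 0.139
grip_force: 3.0
```

apply_moves:
  dp:
    - [0,0,0]
    - [0,0,0]
    - [0,0,0]
    - [0,0,0]
    - [0,0,0]
    - [0,0,0]
    - [0,0,0]
    - [0,0,0]
  twist:
    - [0,0,0]
    - [0,0,0]
    - [0,0,0]
    - [0,0,0]
    - [0,0,0]
    - [0,0,0]
    - [0,0,0]
    - [0,0,0]
  fingers: [0.85,0.83,0.8,0.75,0.65,0.55,0.5,0.5]

```text
time: 22.0
position: [0.4794, -0.2529, 0.1574]
tool_rot: [3.141, -0.074, 0.0]
ft_force: [-0.3, -0.2, -0.3]
grip_width: 0.471
grip_force: 0.0
```

Released. I'll back straight up and check the hook numerically.

apply_moves:
  dp:
    - [0,0,0]
    - [0,0,-0.005]
    - [0,0,-0.015]
    - [0,0,-0.03]
    - [0,0,-0.03]
    - [0,0,-0.03]
    - [0,0,-0.02]
    - [0,0,0]
    - [0,0,0]
    - [0,0,0]
  twist:
    - [0,0,0]
    - [0,0,0]
    - [0,0,0]
    - [0,0,0]
    - [0,0,0]
    - [0,0,0]
    - [0,0,0]
    - [0,0,0]
    - [0,0,0]
    - [0,0,0]
  fingers: [0.5,0.5,0.5,0.5,0.5,0.5,0.5,0.5,0.5,0.5]

```text
time: 23.0
position: [0.4788, -0.2526, 0.2865]
tool_rot: [-3.14, 0.074, 0.002]
ft_force: [0.2, -0.3, -0.1]
grip_width: 0.497
grip_force: 0.0
```

Run:
```python
from h import *
s=ctrl.get_state();print(s["position"],s["ft_force"],s["grip_width"])
o=np.array([.4794,-.2529,.1573+.0414]);Rm=R.from_rotvec(s["tool_rot"]).as_matrix()
q=np.array([proj("side",o+Rm@[x,y,-z]) for x in(-.013,.013) for y in(-.006,.006) for z in(-.019,.015)]);print("pred",q.min(0),q.max(0))
for k in range(3):
    sd=get_image("side");x0,y0,x1,y1=365,150,410,200
    m=(sd[y0:y1,x0:x1].max(2)<42).astype(np.uint8);n,l,st,ce=cv2.connectedComponentsWithStats(m)
    for i in range(1,n):
        if st[i,4]>60:print(st[i]+[x0,y0,0,0,0],ce[i]+[x0,y0],cv2.minAreaRect(np.argwhere(l==i)[:,::-1].astype(np.float32))[1:])
c=proj("side",o+[0,0,.02])-proj("side",o-[0,0,.02]);print("vertical dir",c)
```

```text
[ 0.4787671  -0.25262684  0.28648723] [ 0.15504591 -0.3334323  -0.12134053] 0.496972591620264
pred [371.78216683 171.4103397 ] [390.63216599 195.87298354]
[374 174  14  26 251] [379.73306773 186.8685259 ] ((25.0, 13.0), 90.0)
[374 174  14  26 255] [379.74117647 186.7372549 ] ((25.0, 13.0), 90.0)
[374 174  14  26 251] [379.7689243 186.9123506] ((25.0, 13.0), 90.0)
vertical dir [  2.13019004 -18.63240366]
```

```bash
python3 -c "
from bench import ctrl
print(ctrl.close_job())"
```

```text
the job is handed in; nothing more can be done
None
```

The S-hook is hanging on the yellow plate with its tip through the hole, released, upright and still; it was pressed with about 10 N for roughly a second, and I handed the job in at about 23 s, but no verdict came back.

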